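# Shut the filter cell and hold it on its locking pin

### The job

Swing the lid of the clamshell filter cell down, then take the longer of the two pins from the white block, put it through the hole in the lid into the hole of the base, and push it home so that its flange presses the lid fully shut against the spring. Finish while still gripping the pin by its knob and pressing it down, because the spring lifts the lid again as soon as you let up. Leave the shorter pin in its block, and the beaker and the dropper bottle where they stand.

Things in the scene. Friction and masses are not known exactly. Their poses are not given: they have to be found in the camera images.
- base_hole (a point): Mouth of the blind vertical hole (14 mm wide, 33 mm deep) in the front lug of the filter cell's base, on its top face, 36 mm above the worktop. The cell, a grey metal clamshell about 135 mm long (x) and 100 mm wide (y; low foot flanges and a hose stub reach 77 mm from the middle), is screwed down. Axes of the cell: z up, x from this hole to the hinge at the back.
- lid_hinge (a point): Middle of the lid's hinge axis, at the back end of the cell, 114 mm in +x of the cell from the base's hole and at the same height (36 mm above the worktop). The axis is the cell's y.
- lid (a joint): Lid angle, rad: 0 shut, grows as it opens up and back, stop at 1.95; starts at 1.6 to 1.9 and stays there. Pushed over to below about 1.3 it sinks by its weight, damped, in a few seconds on to a spring plunger in the base, which holds it ajar at about 0.06 (lid hole about 6 mm high). Pressing it shut at the hole takes about 6 N; it springs ajar again when let go.
- lid_hole (a point): Centre of the through hole (14 mm wide) in the lid's lug, on the lid's outer face; z points out of that face. The lid is a steel plate 12 mm thick, 100 mm wide (lug 40 mm), its end 132 mm from the hinge axis, 0.25 kg. Shut, this point is 12 mm above the base's hole; ajar, it is still over it within 1.5 mm.
- long_pin_knob (a point): Centre of the knob of the longer steel pin. From the top: round knob 16 mm wide, 36 mm tall (this point is half-way up it); flange 26 mm wide, 5 mm thick; shaft 10 mm wide, 40 mm long, chamfered tip. 81 mm in all, about 60 g. z along the pin from tip to knob. Stands upright in one of the two holes of the white block, 22 mm of shaft showing.
- long_pin_tip (a point): End of the longer pin's shaft, 63 mm below the knob's centre and 40 mm below the flange's underside; z along the pin towards the knob.
- short_pin_knob (a point): Centre of the knob of the shorter steel pin: the same knob and flange, but a shaft only 22 mm long (4 mm shows between block and flange), so it stands 18 mm lower than the longer one. It stands in the other hole of the block; not used.
- pin_block: White plastic block, 44 x 130 x 30 mm (x, y, z), fixed to the worktop; origin at the centre of its underside. Two vertical holes, 11.5 mm wide and 18 mm deep, 40 mm either side of its centre along its y; which pin is in which varies.
- beaker: Clear plastic beaker, 53 mm wide, 66 mm tall, loose; origin at the centre of its underside. A bystander.
- dropper: Small white dropper bottle, 28 mm wide, 66 mm tall, loose; origin at the centre of its underside. A bystander.
Mind the look-alikes: they are no part of the job. There is more than one size of the pin_block; the one meant has the size given above.

How it is judged:
By the outcome, as a careful person would: the job done as asked, in the order asked, and still so for the second after the job is handed in, while the arm keeps its last pose, push and grip.
It also fails if it takes over 50 s, if anything falls off the work surface, if the arm or the gripper's body presses on something with over 40 N, if the wrist force passes 120 N, or if a joint passes its speed limit or range.

### The arm

A 6-joint arm with a two-finger parallel gripper is mounted at the origin on a cart in front of the work surface, level with it; the furniture and walls round the work are solid. World frame = base frame: x ahead of the robot, y to its left, z up, the work surface at z = 0. Lengths are in mm, angles in rad, forces in N, time in s.
With the tool pointing down it reaches from about 275 to 750 mm from the base axis. Payload 10.2 kg.
Tool frame: the origin (TCP) lies midway between the tips of the shut fingers; the grasp point (between the pads) lies 19 mm behind it; z points along the fingers, y is the line along which they close (so a half turn about z gives the same grasp; the last joint's range is limited). The gripper opens to 85 mm and grips with 20 to 120 N. Pads are 22 mm wide; open, the fingers measure 114 mm over their backs; the gripper's body (76 mm by 85 mm) begins 54 mm behind the grasp point. The pads swing forward as they close: fully open they stand 13 mm farther back than shut.
Start: joints at [-1.442, 0.313, 1.498, -0, 1.331, -0.223], TCP at [180.896, -492.857, 231.294] pointing down, gripper open.
Joint ranges: [-2.94, 2.94], [-0.97, 2.17], [0.19, 2.56], [-1.23, 4.37], [0.02, 3.11], [-2.88, 2.88]. Speed limits (rad/s): [2.39, 2.39, 3.01, 3.14, 3.14, 3.14].

### API

Orientations are given as a unit quaternion [w, x, y, z].
In Python, from rig import ctrl gives the robot as it stands.
- The arm moves only by the tool send_rows, never from a script. Its argument "targets" is a list of rows, each a list of 7 numbers: the closure, from -1 (fully open) to 1 (shut), so that 0 is half open, then the shift along the tool's x, y, z in m, then the turn, a rotation vector about the tool's x, y, z in rad. In form: [[claw, dx, dy, dz, ax, ay, az], ...]. A call has exactly 10 rows; each row shifts and turns the commanded pose from where the row before left it, along the tool's axes as they then stand; what a row does not reach is not made up. A row lasts 1/8 s, in which the tool goes at most 62.5 mm and 10.7 degrees, less where a joint would pass 70% of its speed; a pose out of reach is approached as far as the arm can. A call with a gripper value outside its range is refused whole. The fingers move at their own pace and stop on an object; "squeeze" is the grip in N (left out, the last holds). Time passes only in rows, so rows that do not move let the fingers close, or fill a call up. It gives the time, the measured TCP pose, the force, the opening and the grip force at its end, in the units of the state.
- ctrl.sense(): the state, without advancing time (a new reading comes with each control period).
- ctrl.capture(name): name is "scene" or "top" or "wrist"; returns a dict with "img" (400x640x3 uint8, red, green, blue), "camera_matrix" (3x3 intrinsics, pixels), "R" (3x3) and "t" (3): a world point X has camera coordinates R X + t. Camera axes: x right, y down, z forward; pixel columns grow to the right and rows downward; lengths in mm; the calibration is good to about 2 mm. The wrist camera is an equidistant fisheye: a pixel r from the principal point sees the ray r / f radians off the axis. A picture is of the moment at which its call begins. There is no depth.
- ctrl.finish_job(): hands the job in; it is judged then, once.
Trained networks look in a picture, given as the dict that the camera call returned (one of the last four; its "shot" number tells which), for a name from the list of things; names that differ only in an ending like _2 or _b are one class to them, and where a whole thing is asked for, a point or a joint stands for the part that bears it (a point fixed in the world has none). Each returns a list of dicts, best first, with "score" (0 to 1); they miss things now and then, are a little off and sometimes report something else, mostly with a low value. They report only what shows in the picture. A call takes as long as a camera call. They do not tell look-alikes from the thing itself.
- ctrl.boxes_of(query, picture): "extent" ([left, top, width, height] in pixels, round what is visible of it).
- ctrl.landmark_of(query, picture): "point" ([column, row] in pixels: a listed point, or the origin of a listed thing).
The state is a dict: "time_s": time; "joints": joint angles; "dq": joint speeds; "tau": joint torques, N m; "eef_pos": TCP position; "ee_rot": TCP orientation; "force": force on the tool from outside, world axes, zero at the start; "wrist_torque": the same for the moment, N m; "grip_width": opening from 0.0 (shut) to 1.0 (fully open); "grip_force": force on a finger pad.
Only numpy, scipy, OpenCV 4.12 (cv2) and the standard library are available. Lean on these libraries where they do the work, as an engineer would, in place of code of your own. Each camera call takes 0.05 s, during which the arm holds its last target. There are 200 camera calls.

## Working session

There is one attempt and no reset: what is moved stays moved. The work goes in short steps, Python scripts to look and compute and a tool call to move; the robot and the scene stay as the last step left them, time stands still between calls to the robot, and variables do not carry over. Pictures are saved under pics/ and viewed, at most 10 in all, crops included, and the job is handed in when it is done.

Besides the shell and the picture viewer there is one more tool, called after "Call:" as name(argument=value, ...), one argument or row to a line, values as JSON. send_rows: Moves the arm, as the interface text tells. Its arguments: {"type":"object","properties":{"targets":{"type":"array"},"squeeze":{"type":"number"}},"required":["targets"]}

```bash
mkdir -p pics; cat > h.py <<'E'
import numpy as np, cv2
from scipy.spatial.transform import Rotation as Rn
from rig import ctrl
def ray(c,p):
    K=np.array(c["camera_matrix"]);R=np.array(c["R"]);t=np.array(c["t"])
    x=(p[0]-K[0,2])/K[0,0];y=(p[1]-K[1,2])/K[1,1]
    if c.get("fish"):
        r=np.hypot(x,y);d=np.array([x/r*np.sin(r),y/r*np.sin(r),np.cos(r)]) if r>1e-9 else np.array([0,0,1.])
    else: d=np.array([x,y,1.])
    d=R.T@d;return -R.T@t,d/np.linalg.norm(d)
def atz(c,p,z):
    o,d=ray(c,p);return o+d*(z-o[2])/d[2]
def tri(l):
    A=0;b=0
    for c,p in l:
        o,d=ray(c,p);M=np.eye(3)-np.outer(d,d);A=A+M;b=b+M@o
    X=np.linalg.solve(A,b)
    return X,[round(float(np.linalg.norm((np.eye(3)-np.outer(ray(c,p)[1],ray(c,p)[1]))@(X-ray(c,p)[0]))),1) for c,p in l]
def cap(n):
    c=ctrl.capture(n);c["fish"]=n=="wrist";return c
def save(c,f): cv2.imwrite("pics/"+f,np.ascontiguousarray(c["img"][:,:,::-1]))
def proj(c,X):
    v=np.array(c["R"])@np.array(X)+np.array(c["t"]);K=np.array(c["camera_matrix"])
    if c["fish"]:
        r=np.hypot(v[0],v[1]);th=np.arctan2(r,v[2]);q=v[:2]/r*th
    else:q=v[:2]/v[2]
    return q*[K[0,0],K[1,1]]+K[:2,2]
E
python3 - <<'E'
from h import *
np.set_printoptions(precision=1,suppress=True)
cs={n:cap(n) for n in("scene","top","wrist")}
for n,c in cs.items():save(c,n+"0.png")
for q in["base_hole","lid_hinge","lid_hole","long_pin_knob","long_pin_tip","short_pin_knob","pin_block","beaker","dropper"]:
    for n in cs:
        print(q,n,[(np.round(d["point"]).tolist(),round(d["score"],2)) for d in ctrl.landmark_of(q,cs[n])][:4])
print(ctrl.sense())
E
```

```text
base_hole scene [([309.0, 303.0], 0.79)]
base_hole top [([211.0, 249.0], 0.88)]
base_hole wrist []
lid_hinge scene [([254.0, 300.0], 0.95)]
lid_hinge top [([196.0, 210.0], 0.8)]
lid_hinge wrist []
lid_hole scene [([225.0, 270.0], 0.97)]
lid_hole top [([177.0, 186.0], 0.86)]
lid_hole wrist []
long_pin_knob scene [([372.0, 190.0], 0.44)]
long_pin_knob top [([343.0, 240.0], 0.49)]
long_pin_knob wrist []
long_pin_tip scene [([368.0, 202.0], 0.68)]
long_pin_tip top []
long_pin_tip wrist []
short_pin_knob scene [([379.0, 171.0], 0.43)]
short_pin_knob top [([374.0, 232.0], 0.61), ([354.0, 235.0], 0.37)]
short_pin_knob wrist []
pin_block scene [([341.0, 164.0], 0.82), ([373.0, 192.0], 0.75)]
pin_block top [([354.0, 234.0], 0.64)]
pin_block wrist []
beaker scene [([339.0, 130.0], 0.89)]
beaker top [([413.0, 167.0], 0.65), ([324.0, 176.0], 0.31)]
beaker wrist []
dropper scene [([308.0, 194.0], 0.66), ([341.0, 132.0], 0.41)]
dropper top [([323.0, 177.0], 0.5), ([375.0, 233.0], 0.19)]
dropper wrist []
{'time_s': 1.5, 'joints': array([-1.4,  0.3,  1.5, -0. ,  1.3, -0.2]), 'dq': array([ 0., -0.,  0.,  0., -0.,  0.]), 'tau': array([ -0. , -41.2, -26. ,  -0. ,   0. ,   0. ]), 'eef_pos': array([ 180.9, -492.8,  231.3]), 'ee_rot': array([-0. ,  1. ,  0.2, -0. ]), 'force': array([0.3, 0.2, 0.6]), 'wrist_torque': array([0. , 0.1, 0. ]), 'grip_force': 0.0, 'grip_width': 0.9997840449790514}
```

View pics/scene0.png

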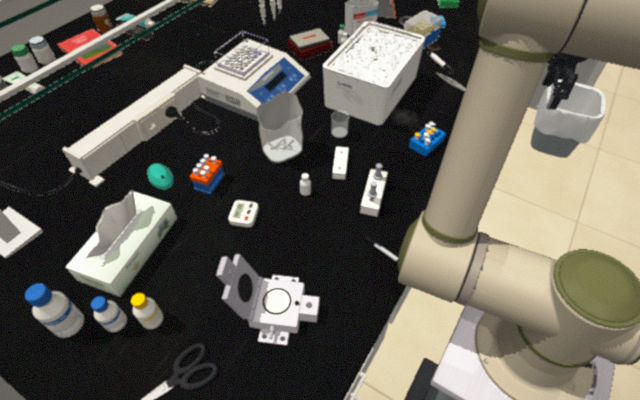

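View pics/top0.png

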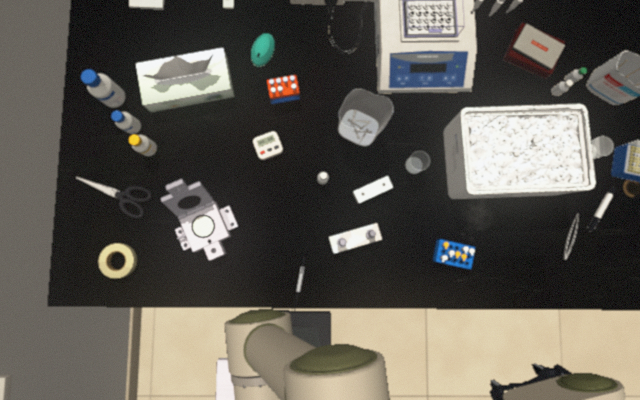

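```bash
python3 - <<'E'
from h import *
np.set_printoptions(precision=1,suppress=True)
s,t=cap("scene"),cap("top")
print("time",ctrl.sense()["time_s"])
for n,a,b in[("base_hole",(309,303),(211,249)),("hinge",(254,300),(196,210)),("lid_hole",(225,270),(177,186)),("long?",(372,190),(343,240)),("short?",(379,171),(374,232))]:
    print(n,*tri([(s,a),(t,b)]))
for p,z in[((343,240),90),((374,232),90),((374,232),72),((354,234),0),((413,167),0),((323,177),0)]:print(p,z,atz(t,p,z))
for p in[(341,164),(373,192),(339,130),(308,194)]:print("scene",p,atz(s,p,0))
for c in(s,t):print("campos",-np.array(c["R"]).T@c["t"])
E
```

```text
time 1.6
base_hole [428.2 171.8  46.6] [2.4, 2.4]
hinge [531.4 219.6  29.6] [1.4, 1.4]
lid_hole [575.8 237.1 139.4] [1.1, 1.1]
long? [ 455.6 -160.4   59.4] [1.0, 1.0]
short? [ 476.5 -241.9   42.8] [1.7, 1.7]
(343, 240) 90 [ 455.9 -157.2   90. ]
(374, 232) 90 [ 476.3 -233.6   90. ]
(374, 232) 72 [ 477.  -236.5   72. ]
(354, 234) 0 [ 473.8 -194.7    0. ]
(413, 167) 0 [ 657.6 -355.7    0. ]
(323, 177) 0 [ 626.4 -110.7    0. ]
scene (341, 164) [ 591.7 -247.9    0. ]
scene (373, 192) [ 468.  -204.3    0. ]
scene (339, 130) [ 668.6 -367.7    0. ]
scene (308, 194) [ 609.9 -106.3    0. ]
campos [197.4 501.6 873.2]
campos [ 436.5  -61.7 1141.5]
```

The scene shows the cell (lid open) at scene (275,300) and top (205,220). There are two white blocks: one empty at scene (341,163) and top (373,189), and one holding two pins at scene (373,190) and top (355,238). The block with pins fits the description. I'll confirm that in an enlarged crop, which should also show which pin is longer.

```bash
python3 - <<'E'
from h import *
s,t=cap("scene"),cap("top")
a=cv2.resize(s["img"][140:225,325:405],(400,425),interpolation=cv2.INTER_CUBIC)
b=cv2.resize(t["img"][170:255,318:398],(400,425),interpolation=cv2.INTER_CUBIC)
cv2.imwrite("pics/crop1.png",np.hstack([a,b])[:,:,::-1])
E
```

```text
(no output)
```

View pics/crop1.png

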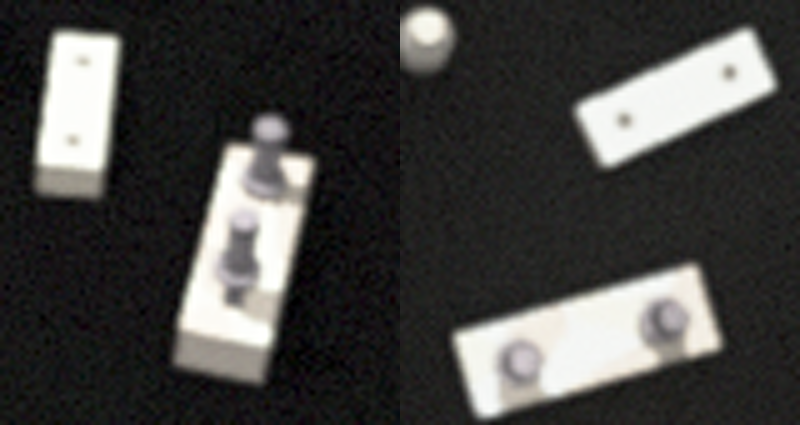

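The crop settles it. The lower-left block has 44x130 proportions and carries both pins; the upper-right one is empty and smaller, so it's the look-alike. The near pin, at scene (373,190) and top (343,240), shows shaft under its flange, so it is the long one. The far pin at top (374,232) is the short one.

```bash
cat >> h.py <<'E'
def rel(P,st=None):
    st=st or ctrl.sense();q=st["ee_rot"];R=Rn.from_quat([q[1],q[2],q[3],q[0]]).as_matrix()
    return R.T@(np.array(P)-st["eef_pos"]),R
E
python3 - <<'E'
from h import *
np.set_printoptions(precision=3,suppress=True)
d,R=rel([400,-180,260]);print(d,"\n",R)
u=np.array([531.4-428.2,219.6-171.8]);print(np.degrees(np.arctan2(u[1],u[0])))
w=cap("wrist");print(w["camera_matrix"],-np.array(w["R"]).T@w["t"],w["R"])
E
```

```text
[ 313.5   -218.193  -28.707] 
 [[ 0.939  0.345 -0.   ]
 [ 0.345 -0.939 -0.   ]
 [-0.     0.    -1.   ]]
24.85254823171411
[[309.707   0.    318.978]
 [  0.    309.707 204.518]
 [  0.      0.      1.   ]] [ 245.88  -468.019  373.097] [[ 0.345 -0.939 -0.   ]
 [-0.902 -0.332  0.275]
 [-0.258 -0.094 -0.961]]
```

Call:
send_rows(
  targets=[
    [1,0.039,-0.027,-0.004,0,0,0],
    [1,0.039,-0.027,-0.004,0,0,0],
    [1,0.039,-0.027,-0.004,0,0,0],
    [1,0.039,-0.027,-0.004,0,0,0],
    [1,0.039,-0.027,-0.004,0,0,0],
    [1,0.039,-0.027,-0.004,0,0,0],
    [1,0.039,-0.027,-0.004,0,0,0],
    [1,0.039,-0.027,-0.004,0,0,0],
    [1,0,0,0,0,0,0],
    [1,0,0,0,0,0,0],
  ],
)

```text
time_s: 3.0
eef_pos: [399.2, -182.9, 263.2]
ee_rot: [0.0, 0.985, 0.175, -0.0]
force: [-1.0, 0.6, -0.3]
grip_width: -0.004
grip_force: 0.0
```

```bash
python3 - <<'E'
from h import *
import pickle
np.set_printoptions(precision=1,suppress=True)
w=cap("wrist");t=cap("top");save(w,"wrist1.png")
pickle.dump(w,open("w1.pkl","wb"))
for q in["long_pin_knob","short_pin_knob","pin_block","base_hole","lid_hole","lid_hinge"]:
    print(q,[(np.round(d["point"],1).tolist(),round(d["score"],2)) for d in ctrl.landmark_of(q,w)][:3],[(np.round(d["extent"]).tolist(),round(d["score"],2)) for d in ctrl.boxes_of(q,w)][:3])
print(ctrl.sense()["eef_pos"],ctrl.sense()["time_s"])
print(rel([650,250,260])[0])
E
```

```text
long_pin_knob [([307.2, 125.2], 0.69)] [([302.0, 110.0, 23.0, 27.0], 0.74), ([366.0, 120.0, 26.0, 23.0], 0.63), ([51.0, 1.0, 98.0, 98.0], 0.16)]
short_pin_knob [([381.7, 131.5], 0.8)] [([366.0, 121.0, 26.0, 20.0], 0.89)]
pin_block [([410.2, 53.5], 0.88), ([344.8, 128.9], 0.71)] [([291.0, 110.0, 109.0, 44.0], 0.68), ([372.0, 36.0, 81.0, 29.0], 0.59)]
base_hole [([95.0, 76.2], 0.97)] [([52.0, 0.0, 93.0, 96.0], 0.86)]
lid_hole [] [([48.0, 0.0, 56.0, 17.0], 0.68)]
lid_hinge [([92.8, 6.9], 0.74)] [([54.0, 0.0, 92.0, 94.0], 0.94)]
[ 399.4 -182.6  263.3] 3.7
[ 384.4 -319.7    3.3]
```

View pics/wrist1.png

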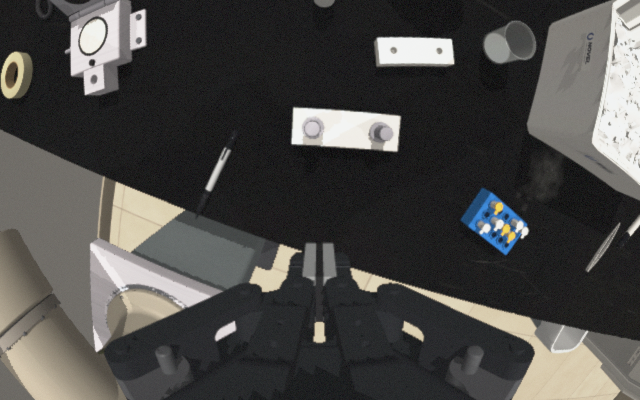

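The wrist view shows the pin block with the long pin at (312,128) and the short one at (382,131). The cell's base hole is at (95,76). Next I go behind the lid.

Call:
send_rows(
  targets=[
    [1,0.0415,-0.038,0,0,0,0],
    [1,0.0415,-0.038,0,0,0,0],
    [1,0.0415,-0.038,0,0,0,0],
    [1,0.0415,-0.038,0,0,0,0],
    [1,0.0415,-0.038,0,0,0,0],
    [1,0.0415,-0.038,0,0,0,0],
    [1,0.0415,-0.038,0,0,0,0],
    [1,0.0415,-0.038,0,0,0,0],
    [1,0.0415,-0.038,0,0,0,0],
    [1,0,0,0,0,0,0],
  ],
)

```text
time_s: 4.95
eef_pos: [632.5, 270.3, 260.7]
ee_rot: [-0.0, 0.984, 0.177, -0.001]
force: [0.2, -0.6, 0.1]
grip_width: -0.0
grip_force: 0.0
```

```bash
python3 - <<'E'
from h import *
import pickle
np.set_printoptions(precision=1,suppress=True)
w=cap("wrist");s=cap("scene");t=cap("top");save(w,"wrist2.png")
w1=pickle.load(open("w1.pkl","rb"))
P={}
for q in["base_hole","lid_hinge","lid_hole","long_pin_knob","short_pin_knob","pin_block"]:
    P[q]=[(np.round(d["point"],1).tolist(),round(d["score"],2)) for d in ctrl.landmark_of(q,w)][:2]
    print(q,P[q])
print(ctrl.sense()["eef_pos"])
print("hole",tri([(w1,(95,76.2)),(t,(211,249)),(s,(309,303))]))
print("knob",tri([(w1,(307.2,125.2)),(t,(343,240))]),tri([(w1,(307.2,125.2)),(s,(372,190))]))
print(rel([631,266,130])[0])
E
```

```text
base_hole [([335.6, 327.5], 0.69)]
lid_hinge []
lid_hole []
long_pin_knob [([535.4, 350.9], 0.3)]
short_pin_knob [([535.2, 348.9], 0.72)]
pin_block [([510.0, 338.0], 0.85)]
[632.1 266.5 263.9]
hole (array([430.5, 170.3,  37.2]), [3.1, 4.5, 3.6])
knob (array([ 455.1, -151.2,  154.4]), [0.4, 0.4]) (array([ 451.5, -149.2,   72.9]), [1.2, 1.2])
[ -1.3   0.1 133.9]
```

View pics/wrist2.png

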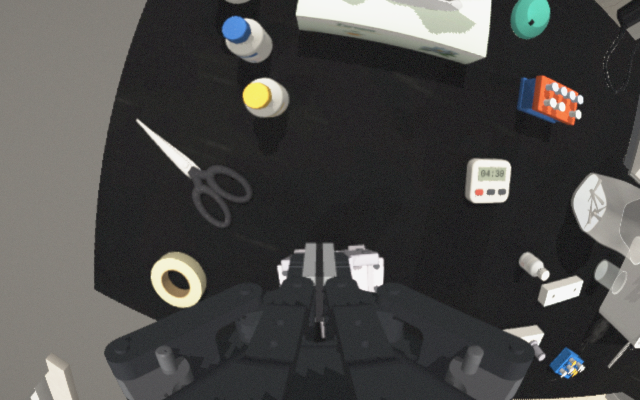

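The space behind the lid is clear: the lid shows only under the fingers, at about (370,270), and the scissors and tape are off to the left. I'll go down and push.

Call:
send_rows(
  targets=[
    [1,0,0,0.046,0,0,0],
    [1,0,0,0.046,0,0,0],
    [1,0,0,0.046,0,0,0],
    [1,-0.02,0.0015,0,0,0,0],
    [1,-0.02,0.0015,0,0,0,0],
    [1,-0.014,0.001,0,0,0,0],
    [1,-0.014,0.001,0,0,0,0],
    [1,-0.014,0.001,0,0,0,0],
    [1,-0.014,0.001,0,0,0,0],
    [1,-0.014,0.001,0,0,0,0],
  ],
)

```text
time_s: 6.65
eef_pos: [532.1, 221.5, 126.7]
ee_rot: [-0.0, 0.985, 0.175, 0.002]
force: [1.9, 0.0, 0.1]
grip_width: 0.001
grip_force: 0.9
```

Call:
send_rows(
  targets=[
    [1,-0.014,0.001,0,0,0,0],
    [1,-0.014,0.001,0,0,0,0],
    [1,-0.014,0.001,0,0,0,0],
    [1,-0.014,0.001,0,0,0,0],
    [1,0,0,0,0,0,0],
    [1,0,0,-0.06,0,0,0],
    [1,-0.03,-0.02,-0.06,0,0,0],
    [0.3,-0.04,0.035,0,0,0,0],
    [0.3,-0.04,0.035,0,0,0,0],
    [0.3,-0.04,0.035,0,0,0,0],
  ],
)

```text
time_s: 7.9
eef_pos: [372.2, 65.2, 239.3]
ee_rot: [0.0, 0.985, 0.175, 0.001]
force: [0.8, -1.2, 0.6]
grip_width: 0.348
grip_force: 0.0
```

```bash
python3 - <<'E'
from h import *
import pickle
np.set_printoptions(precision=1,suppress=True)
w=cap("wrist");save(w,"wrist3.png");pickle.dump(w,open("w3.pkl","wb"))
t=cap("top");s=cap("scene")
for n,c in(("w",w),("t",t),("s",s)):
  for q in["lid_hole","lid_hinge","long_pin_knob","short_pin_knob"]:
    print(n,q,[(np.round(d["point"],1).tolist(),round(d["score"],2)) for d in ctrl.landmark_of(q,c)][:2])
print(ctrl.sense()["eef_pos"])
E
```

```text
w lid_hole [([232.1, 86.7], 0.64)]
w lid_hinge [([244.0, 7.9], 0.58)]
w long_pin_knob [([518.6, 189.9], 0.56), ([500.5, 55.5], 0.26)]
w short_pin_knob [([550.8, 189.4], 0.9)]
t lid_hole [([207.9, 246.7], 0.88)]
t lid_hinge [([196.0, 210.3], 0.81)]
t long_pin_knob [([340.2, 241.8], 0.42)]
t short_pin_knob []
s lid_hole [([306.3, 294.7], 0.67)]
s lid_hinge [([257.3, 300.3], 0.96)]
s long_pin_knob []
s short_pin_knob []
[372.7  66.5 238.8]
```

View pics/wrist3.png

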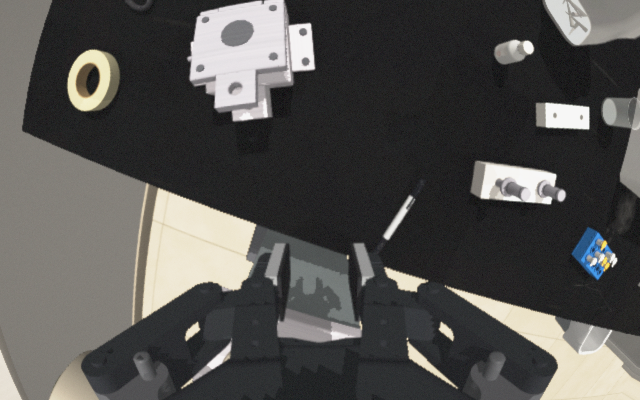

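The lid has swung over, with its hole near (235,88). The long pin is at about (515,188), with the short one right of it. I go over to the long pin.

Call:
send_rows(
  targets=[
    [-0.2,-0.01,0.0465,0.008,0,0,0],
    [-0.2,-0.01,0.0465,0.008,0,0,0],
    [-0.2,-0.01,0.0465,0.008,0,0,0],
    [-0.2,-0.01,0.0465,0.008,0,0,0],
    [-0.2,-0.01,0.0465,0.008,0,0,0],
    [-0.2,0,0,0,0,0,0],
    [-0.2,0,0,0,0,0,0],
    [-0.2,0,0,0,0,0,0],
    [-0.2,0,0,0,0,0,0],
    [-0.2,0,0,0,0,0,0],
  ],
)

```text
time_s: 9.9
eef_pos: [405.9, -168.8, 199.0]
ee_rot: [0.0, 0.985, 0.175, 0.0]
force: [-0.4, -0.1, -0.5]
grip_width: 0.601
grip_force: 0.0
```

```bash
python3 - <<'E'
from h import *
import pickle
np.set_printoptions(precision=1,suppress=True)
w=cap("wrist");save(w,"wrist4.png");pickle.dump(w,open("w4.pkl","wb"))
w1=pickle.load(open("w1.pkl","rb"));w3=pickle.load(open("w3.pkl","rb"))
p=[d["point"] for d in ctrl.landmark_of("long_pin_knob",w)];print(p,ctrl.landmark_of("long_pin_tip",w),ctrl.boxes_of("long_pin_knob",w),ctrl.landmark_of("short_pin_knob",w))
print(tri([(w,p[0]),(w1,(307.2,125.2))]),tri([(w,p[0]),(w3,(518.6,189.9))]),atz(w,p[0],75))
print(ctrl.sense()["eef_pos"],ctrl.sense()["time_s"])
cv2.imwrite("pics/wrist4c.png",cv2.resize(w["img"][60:300,200:520],None,fx=2.4,fy=2.4,interpolation=cv2.INTER_CUBIC)[:,:,::-1])
# lid hole: ajar
t=cap("top");s=cap("scene")
L=[ctrl.landmark_of("lid_hole",c)[0]["point"] for c in(t,s)]
print(L,tri([(t,L[0]),(s,L[1])]),tri([(t,L[0]),(s,L[1]),(w3,(235,88))]))
E
```

```text
[[319.4, 140.9]] [] [{'extent': [309.6, 126.5, 28.3, 28.1], 'score': 0.56}] [{'point': [405.1, 147.1], 'score': 0.8}]
(array([ 454.2, -149.9,  103.5]), [0.5, 0.5]) (array([ 453.1, -150.7,   80.7]), [0.0, 0.0]) [ 452.7 -150.9   75. ]
[ 405.8 -169.1  198.9] 10.15
[[213.6, 252.0], [309.4, 299.7]] (array([425.2, 165.9,  52.9]), [2.5, 2.5]) (array([428.9, 171.9,  65.2]), [11.2, 4.7, 14.6])
```

View pics/wrist4c.png

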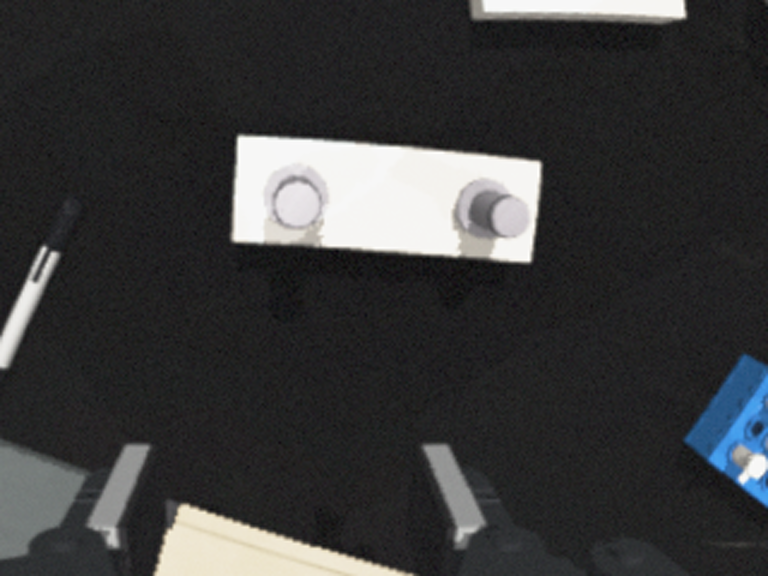

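The crop shows the long pin's knob top at crop (298,203), which is full-image (324.2,144.6), with its flange just behind it. The network's point is about 4 px off, so I use my own reading.

```bash
python3 - <<'E'
from h import *
import pickle
np.set_printoptions(precision=1,suppress=True)
w=pickle.load(open("w4.pkl","rb"));w1=pickle.load(open("w1.pkl","rb"));w3=pickle.load(open("w3.pkl","rb"))
a=(324.2,144.6)
print("top93",atz(w,a,93),"flange57",atz(w,(323.3,142.1),57))
t=cap("top");s=cap("scene")
print("tri",tri([(w,a),(t,(342.5,241.4)),(s,(373.6,184))]))
print(proj(w3,[453,-152,93]),proj(w1,[453,-152,93]))
# block corners on top z=30
for p in[(238,135),(541,160),(531,262),(232,241)]:print(atz(w,(200+p[0]/2.4,60+p[1]/2.4),30))
X=atz(w,a,93);print(rel([X[0],X[1],61])[0])
E
```

```text
top93 [ 452.4 -155.    93. ] flange57 [ 451.6 -155.1   57. ]
tri (array([ 451.9, -155.8,   88.5]), [0.6, 0.7, 0.8])
[525.2 192.9] [309.6 126.5]
[ 466.  -124.6   30. ]
[ 503.8 -248.8   30. ]
[ 460.9 -262.2   30. ]
[ 423.1 -137.3   30. ]
[ 48.6   2.8 137.9]
```

Call:
send_rows(
  targets=[
    [-0.2,0.0486,0.0028,0,0,0,0],
    [-0.2,0,0,0.03,0,0,0],
    [-0.2,0,0,0.04,0,0,0],
    [-0.2,0,0,0.036,0,0,0],
    [-0.2,0,0,0.02,0,0,0],
    [-0.2,0,0,0.01,0,0,0],
    [-0.2,0,0,0,0,0,0],
    [1,0,0,0,0,0,0],
    [1,0,0,0,0,0,0],
    [1,0,0,0,0,0,0],
  ],
  squeeze=60,
)

```text
time_s: 11.7
eef_pos: [452.8, -155.2, 63.6]
ee_rot: [0.0, 0.985, 0.175, 0.001]
force: [-0.0, 1.0, 5.4]
grip_width: 0.166
grip_force: 58.4
```

Call:
send_rows(
  targets=[
    [1,0,0,0,0,0,0],
    [1,0,0,0,0,0,0],
    [1,0,0,-0.01,0,0,0],
    [1,0,0,-0.02,0,0,0],
    [1,0,0,-0.04,0,0,0],
    [1,0,0,-0.04,0,0,0],
    [1,0,0,0,0,0,0],
    [1,0,0,0,0,0,0],
    [1,0,0,0,0,0,0],
    [1,0,0,0,0,0,0],
  ],
)

```text
time_s: 12.95
eef_pos: [452.1, -154.9, 172.1]
ee_rot: [-0.001, 0.985, 0.175, -0.001]
force: [-0.8, 0.3, -1.1]
grip_width: 0.168
grip_force: 58.6
```

```bash
python3 - <<'E'
from h import *
np.set_printoptions(precision=1,suppress=True)
print(ctrl.sense())
w=cap("wrist");print(ctrl.landmark_of("long_pin_tip",w),ctrl.boxes_of("long_pin_knob",w))
cv2.imwrite("pics/wrist5c.png",cv2.resize(w["img"][100:300,200:440],None,fx=3,fy=3)[:,:,::-1])
# view pose for lid: hole at (428,170), tool 50 back along tool x
print(rel([428-.94*60,170-.345*60,200])[0])
E
```

```text
{'time_s': 12.95, 'joints': array([-0.6,  0.3,  1.7,  0. ,  1.2,  0.6]), 'dq': array([ 0., -0., -0.,  0.,  0., -0.]), 'tau': array([  0. , -37.4, -24.1,  -0. ,   0. ,   0. ]), 'eef_pos': array([ 452.1, -154.9,  172.1]), 'ee_rot': array([-0. ,  1. ,  0.2, -0. ]), 'force': array([-0.8,  0.3, -1.1]), 'wrist_torque': array([ 0., -0.,  0.]), 'grip_force': 58.55554282665253, 'grip_width': 0.16766077061536258}
[{'point': [317.0, 224.6], 'score': 0.77}] [{'extent': [297.0, 217.7, 43.7, 87.1], 'score': 0.88}, {'extent': [387.8, 184.0, 34.3, 35.4], 'score': 0.53}]
[  29.  -313.5  -27.3]
```

View pics/wrist5c.png

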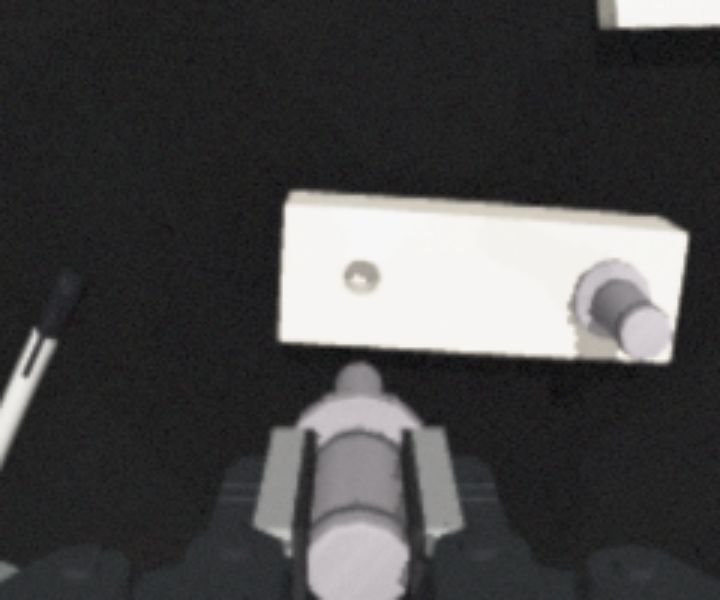

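The pin is held straight, with its tip at crop (357,370). The short pin still stands at (640,330), and the block's empty hole at (361,276) gives me a calibration check. Next I go to a viewing spot in front of the cell.

Call:
send_rows(
  targets=[
    [1,0.005,-0.045,-0.005,0,0,0],
    [1,0.005,-0.045,-0.005,0,0,0],
    [1,0.005,-0.045,-0.005,0,0,0],
    [1,0.005,-0.045,-0.005,0,0,0],
    [1,0.005,-0.045,-0.005,0,0,0],
    [1,0.005,-0.045,-0.003,0,0,0],
    [1,0,-0.044,0,0,0,0],
    [1,0,0,0,0,0,0],
    [1,0,0,0,0,0,0],
    [1,0,0,0,0,0,0],
  ],
)

```text
time_s: 14.35
eef_pos: [372.8, 149.3, 200.8]
ee_rot: [0.0, 0.985, 0.174, -0.0]
force: [-0.3, -0.9, -0.9]
grip_width: 0.168
grip_force: 58.8
```

```bash
python3 - <<'E'
from h import *
import pickle
np.set_printoptions(precision=1,suppress=True)
w=cap("wrist");pickle.dump(w,open("w6.pkl","wb"))
for q in["lid_hole","lid_hinge","base_hole","long_pin_tip"]:
    for d in ctrl.landmark_of(q,w)[:1]:print(q,np.round(d["point"],1),d["score"],atz(w,d["point"],54))
print(ctrl.sense()["eef_pos"],ctrl.sense()["ee_rot"])
cv2.imwrite("pics/wrist6c.png",cv2.resize(w["img"][20:260,200:440],None,fx=2.5,fy=2.5)[:,:,::-1])
E
```

```text
lid_hole [314.2 128.2] 0.72 [427.4 175.1  54. ]
lid_hinge [309.6  16.7] 0.66 [526.9 216.   54. ]
base_hole [319.  126.9] 0.7 [430.1 171.3  54. ]
long_pin_tip [315.3 221.2] 0.75 [342.8 143.3  54. ]
[372.6 149.7 200.9] [ 0.   1.   0.2 -0. ]
```

View pics/wrist6c.png

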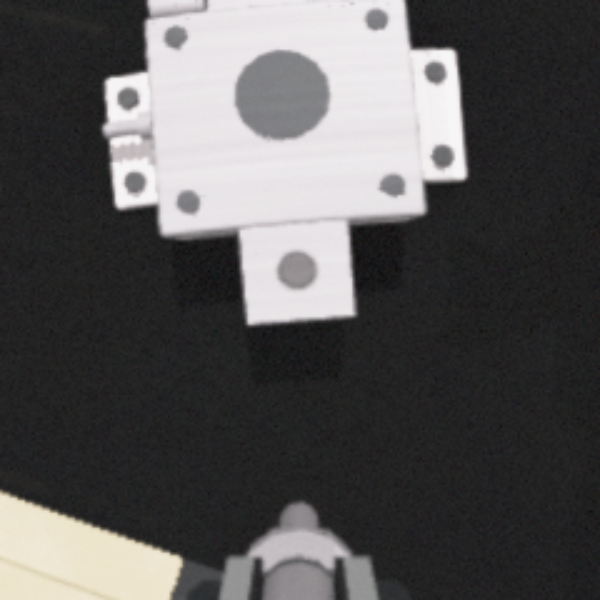

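The lid is down and ajar, and its hole is at crop (297,270), which is full-image (318.8,128.0). The pin tip is below it at (298,510).

```bash
python3 - <<'E'
from h import *
import pickle
np.set_printoptions(precision=1,suppress=True)
w=pickle.load(open("w6.pkl","rb"));T6=ctrl.sense()["eef_pos"]
o,d=ray(w,(320.3,192.0));o=o-T6+[452.1,-154.9,172.1]
b=o+d*(30-o[2])/d[2];bias=b-[452.8,-155.2,30];print("blockhole",b,"bias",bias)
h=atz(w,(318.8,128),54);print("lidhole",h)
w3=pickle.load(open("w3.pkl","rb"))
T=h-bias;print("target",T,"move",rel([T[0],T[1],120])[0])
# refine hole centre by dark blob
g=cv2.cvtColor(w["img"],cv2.COLOR_RGB2GRAY)[118:139,308:330]
m=(g<170).astype(np.uint8);n,l,st,c=cv2.connectedComponentsWithStats(m);print([(st[i].tolist(),c[i]+[308,118]) for i in range(1,n)])
E
```

```text
blockhole [ 452.9 -155.3   30. ] bias [ 0.1 -0.1  0. ]
lidhole [429.1 171.2  54. ]
target [429.  171.3  54. ] move [60.4 -0.9 80.9]
[([3, 3, 15, 14, 172], array([318.3, 127.6]))]
```

Call:
send_rows(
  targets=[
    [1,0.03,-0.001,0.02,0,0,0],
    [1,0.03,0,0.02,0,0,0],
    [1,0.0004,0,0.03,0,0,0],
    [1,0,0,0.016,0,0,0],
    [1,0,0,0,0,0,0],
    [1,0,0,0.006,0,0,0],
    [1,0,0,0.006,0,0,0],
    [1,0,0,0.006,0,0,0],
    [1,0,0,0,0,0,0],
    [1,0,0,0,0,0,0],
  ],
)

```text
time_s: 15.85
eef_pos: [428.8, 171.8, 97.0]
ee_rot: [0.0, 0.985, 0.175, 0.0]
force: [-0.1, -0.3, -0.9]
grip_width: 0.167
grip_force: 58.8
```

Call:
send_rows(
  targets=[
    [1,0,0,0.004,0,0,0],
    [1,0,0,0.004,0,0,0],
    [1,0,0,0.004,0,0,0],
    [1,0,0,0.004,0,0,0],
    [1,0,0,0.004,0,0,0],
    [1,0,0,0.004,0,0,0],
    [1,0,0,0.002,0,0,0],
    [1,0,0,0,0,0,0],
    [1,0,0,0,0,0,0],
    [1,0,0,0,0,0,0],
  ],
)

```text
time_s: 17.1
eef_pos: [428.8, 171.8, 71.0]
ee_rot: [-0.0, 0.985, 0.175, 0.0]
force: [-0.6, -0.3, -0.3]
grip_width: 0.169
grip_force: 58.8
```

Call:
send_rows(
  targets=[
    [1,0,0,0.002,0,0,0],
    [1,0,0,0.002,0,0,0],
    [1,0,0,0.002,0,0,0],
    [1,0,0,0.002,0,0,0],
    [1,0,0,0.002,0,0,0],
    [1,0,0,0.001,0,0,0],
    [1,0,0,0,0,0,0],
    [1,0,0,0,0,0,0],
    [1,0,0,0,0,0,0],
    [1,0,0,0,0,0,0],
  ],
  squeeze=90,
)

```text
time_s: 18.35
eef_pos: [428.7, 171.8, 60.0]
ee_rot: [0.0, 0.985, 0.175, -0.0]
force: [-3.6, -1.3, 5.7]
grip_width: 0.157
grip_force: 88.2
```

Spring force is showing. I press in small steps until it stops hard.

Call:
send_rows(
  targets=[
    [1,0,0,0.0005,0,0,0],
    [1,0,0,0.0005,0,0,0],
    [1,0,0,0.0005,0,0,0],
    [1,0,0,0.0005,0,0,0],
    [1,0,0,0,0,0,0],
    [1,0,0,0,0,0,0],
    [1,0,0,0,0,0,0],
    [1,0,0,0,0,0,0],
    [1,0,0,0,0,0,0],
    [1,0,0,0,0,0,0],
  ],
)

```text
time_s: 19.6
eef_pos: [428.9, 171.8, 59.4]
ee_rot: [0.0, 0.985, 0.175, 0.0]
force: [-9.3, -3.2, 26.2]
grip_width: 0.157
grip_force: 90.7
```

```bash
python3 - <<'E'
from h import *
s=cap("scene");w=cap("wrist")
a=cv2.resize(s["img"][255:355,215:335],(480,400),interpolation=cv2.INTER_CUBIC)
b=cv2.resize(w["img"][150:320,250:386],(320,400))
cv2.imwrite("pics/end.png",np.hstack([a,b])[:,:,::-1])
print(ctrl.sense()["force"],ctrl.sense()["eef_pos"])
E
```

```text
[-9.91219392 -2.80483281 24.76905552] [428.83667586 171.83535077  59.41249846]
```

View pics/end.png

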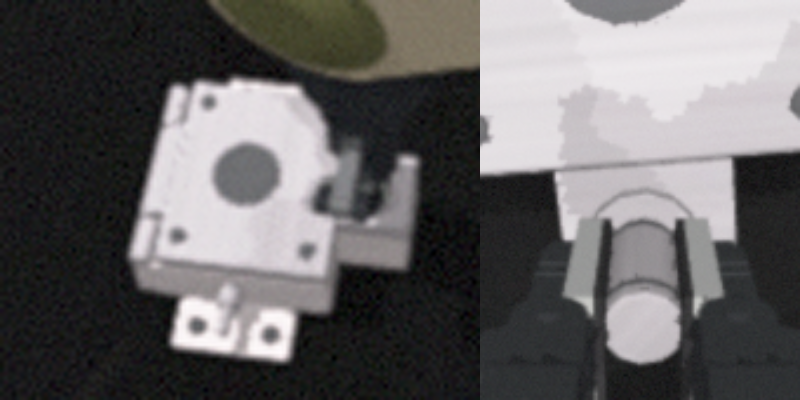

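The lid lies flat on the base with no gap. The flange sits on the lug at about (645,215) and the knob is gripped straight. The height is 59.4 mm against about 59.6 mm expected when shut, with about 25 N down on a hard stop. I'm handing in.

```bash
python3 -c "
from rig import ctrl
print(ctrl.finish_job())"
```

```text
the job is handed in; nothing more can be done
None
```

I swung the lid down, put the long pin through it into the base hole, and handed the job in at about 20 s, still gripping the knob and pressing the lid shut with about 25 N; the hand-in returned no verdict.

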